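# Open the film coater and set the doctor blade against the push bar

### The job

Get the blue film coater ready for the next cast: raise its clear hood all the way to its stop, take the doctor-blade applicator with the two red micrometer caps from the steel tray, and stand it on the glass bed with its long side square against the push bar, in the middle of the bar, then let go, leaving the hood up. The hood may or may not be held by its catch, and only trying to lift it will tell: if it will not rise, give the round black knob a quarter turn, which frees a held hood but may well lock a free one. Set the applicator down rather than drop it, do not push the bar away, and leave the other things where they are.

Things in the scene. Friction and masses are not known exactly. Their poses are not given: they have to be found in the camera images.
- coater: blue film coater, fixed to the bench, yaw within 0.15 rad of the world's. Origin on the bench; x points away from the robot to the hinge side, y left, z up. In its frame (mm): front deck x -175 to -80, y +-190, top z 60. Behind it a well: front wall x -80 to -60, back wall x 105 to 155, side walls |y| 150 to 190, rims z 105. The closed hood covers the well at z 108 to 118.
- bed (a point): middle of the glass bed's upper surface, the floor of the coater's well (x 22.5, y 0, z 40 mm in the coater's frame); bed 165 mm (x) by 300 mm (y), axes as the coater's. The raised hood still leans over it: a tool pointing straight down cannot reach the bed, so come from the front (-x), tilted about 20 to 35 degrees, fingers pointing down and away from the robot.
- hood (a joint): angle of the hood in rad: 0 closed, grows as its front edge rises, stop at 1.187 (68 degrees). Clear pane in an aluminium frame, 330 by 200 by 10 mm, 0.35 kg. Stiff hinges: it stays at any angle; a free hood needs 3 to 5 N upward at the handle. Held, it gives no more than 0.03 rad. Its catch hook (y 118 to 142) juts 43 mm out of and 38 mm below its front edge.
- hood_hinge (a point): middle of the hood's hinge line, fixed to the coater at x 125, y 0, z 108 mm in its frame. The hood turns about the coater's y axis through this point.
- hood_handle (a point): middle of the hood's handle: a straight round black bar, 10 mm thick, 124 mm long along the coater's y, held at both ends 50 mm out from the hood's front edge (45 mm free for a finger behind it); 250 mm from the hinge line and 5 mm above it. Closed, it is 53 mm above the deck; at the stop, above the middle of the bed, 342 mm over the bench. Moves and turns with the hood.
- catch_knob (a point): axis of the catch's upright round knob, at the height to grip, 28 mm above its grey housing's top (z 96 mm); fixed in the coater's frame at x -137, y 130, z 124 mm, does not turn. Knob black, knurled, no mark, 36 mm across, top at z 138. The hood's edge and hook plate lie 27 mm behind it: grip it left and right (along y). Housing x -172 to -78, y 88 to 172.
- catch_cam_axis (a point): point on the catch housing's top, on the knob's axis. How the catch works: a two-ended cam hidden in the housing turns with the knob, no stops or clicks, and holds the hood wherever it lies within about 35 degrees of the coater's x. So a quarter turn (75 to 100 degrees) either way from any held position frees the hood. It stays as left; about 0.04 N m. How it stands at the start cannot be seen.
- push_face (a point): the push bar: low steel bar across the bed, 150 mm long along the coater's x, 16 mm thick, 4 to 14 mm above the bed, with 21 mm high end blocks flush with its face. This point: middle of its face that looks to the coater's -y (right), level with the bed surface; axes as the coater's. The applicator goes on the -y side. The bar slides in y if pushed with more than 9 N.
- applicator: doctor-blade applicator, 0.36 to 0.6 kg; origin under its centre, z up, x along its length, at first within 0.45 rad of the world's x. Base 120 mm (x) by 50 mm (y), cheeks at its ends 26 mm high. Grip block in its middle, 50 mm (x) by 36 mm (y), 18 to 62 mm high: grip it across y, 46 mm up. Red caps at x +-42 mm, tops at 46 mm. Goes with its x along the push bar, either way round.
- tray: fixed stainless tray, 190 by 250 mm, floor 2 mm thick, rim 14 mm high; origin under its centre. The two applicators stand on it about 110 mm apart, in either order.
- frame_applicator: bystander on the tray: hollow steel frame applicator without caps, 90 by 70 by 36 mm, origin under its centre.
- slurry_jar: bystander on the coater's front deck: small dark jar with white cap, 44 mm across, 55 mm high, origin under its centre.
- wash_bottle: bystander right of the coater: white bottle with red cap, 68 mm across, 170 mm high, origin under its centre.
- beaker: bystander right of the coater: glass beaker, 70 mm across, 85 mm high, origin under its centre.
- jar_a: bystander on the bench before coater and tray: amber jar, white cap, 54 mm across, 70 mm high, origin under its centre.
- jar_b: bystander behind tray and coater: white jar, 54 mm across, 70 mm high, origin under its centre.
Not all that is in view belongs to the job. What is shaped like the applicator but green, purple or yellow is not meant.

How it is judged:
By the outcome, as a careful person would: the job done as asked, in the order asked, and still so for the second after the job is handed in, with the robot touching nothing.
It also fails if it takes over 72 s, if anything falls off the work surface, if the arm or the gripper's body presses on something with over 40 N, if the wrist force passes 120 N, or if a joint passes its speed limit or range.

### The arm

A 7-joint arm with a two-finger parallel gripper is mounted at the origin on the work surface. World frame = base frame: x ahead of the robot, y to its left, z up, the work surface at z = 0. Lengths are in m, angles in rad, forces in N, time in s.
With the tool pointing down it reaches from about 0.425 to 0.925 m from the base axis. Payload 6.8 kg.
Tool frame: the origin (TCP) lies at the very end of the fingers, on their centre line; the grasp point (between the pads) lies 19 mm behind it; z points along the fingers, y is the direction in which the jaws open and shut (so a half turn about z gives the same grasp; the last joint's range is limited). The gripper opens to 85 mm and grips with 20 to 120 N. Pads are 22 mm wide; open, the fingers measure 114 mm over their backs; the gripper's body (76 mm by 85 mm) begins 54 mm behind the grasp point. The pads swing forward as they close: fully open they stand 13 mm farther back than shut.
Start: joints at [1.007, 0.477, 0.022, 1.555, -0.011, 1.109, -0.083], TCP at [0.297, -0.606, 0.231] pointing down, gripper open.
Joint ranges: [-2.96, 2.96], [-0.34, 2.1], [-1.41, 1.46], [0.24, 2.44], [-1.37, 4.51], [0.17, 1.92], [-2.96, 2.96]. Speed limits (rad/s): [2.39, 2.39, 3.14, 3.14, 3.14, 3.14, 3.14].

### API

Orientations are given as a unit quaternion [w, x, y, z].
In Python, from cell import env, kin, camera, calibration, job gives the robot as it stands. The module is installed in compiled form; this text tells all that it offers. Calls block until the motion is done:
- env.reach(position, orientation): joint-space move of the TCP to a pose.
- env.movel(position, velocity=0.15, rot=None, stop_force=None): straight line of the TCP; rot=None keeps the orientation; velocity is the mean speed in m/s. With stop_force (N) it stops when the force on the tool has changed by that much, and returns True; else False.
- env.goto_joints(angles): joint-space move.
- env.grip(opening, f_grip=None): finger opening in m; f_grip is the grip in N (None keeps the last); returns when the fingers have stopped.
- env.dwell(seconds).
- kin.inverse_kinematics(position, orientation): joint angles nearest the present ones, or None.
- env.get_state(): the state.
- camera(name): name is "scene" or "top" or "wrist"; returns (picture, depth): 420x560x3 uint8, blue, green, red; 420x560 float32, m along the optical axis (not along the pixel's ray), 0 where there is no reading.
- calibration(name): a dict with "fx", "fy", "cx", "cy" (pixels), "rvec" (rotation vector, rad) and "tvec" (3), from world to camera coordinates, as OpenCV has them. Camera axes: x right, y down, z forward; pixel columns grow to the right and rows downward; lengths in m; the calibration is good to about 2 mm. A picture is of the moment at which its call begins: read the wrist's pose just before it. calibration takes no time and is no camera call; for the wrist camera it gives the pose at the moment of the call.
A pose or a line that the arm cannot do raises env.PlanningError and nothing moves.
- job.job_done(): hands the job in, once; it reports no verdict.
The state is a dict: "time": time; "qpos": joint angles; "joint_velocities": joint speeds; "joint_torque": joint torques, N m; "tcp_pos": TCP position; "orientation": TCP orientation; "force": force on the tool from outside, world axes, zero at the start; "torque": the same for the moment, N m; "opening": finger opening in m.
Only numpy, scipy, OpenCV 4.12 (cv2) and the standard library are available. Lean on these libraries where they do the work, as an engineer would, in place of code of your own. Each camera call takes 0.05 s, during which the arm holds its last target. There are 200 camera calls.

## Working session

There is one attempt and no reset: what is moved stays moved. The work goes in short steps, each a Python script; the robot and the scene stay as the last script left them, time stands still between calls to the robot, and variables do not carry over. Pictures are saved under pics/ and viewed, about 8 in all and at most 12, crops included, and the job is handed in when it is done.

```bash
mkdir -p pics; cat > h.py <<'E'
import numpy as np, cv2
from scipy.spatial.transform import Rotation as R
from cell import env, kin, camera, calibration, job
def cloud(n):
    c=calibration(n); im,d=camera(n)
    v,u=np.indices(d.shape); P=np.stack([(u-c['cx'])/c['fx']*d,(v-c['cy'])/c['fy']*d,d],-1)
    Rm=cv2.Rodrigues(np.array(c['rvec'],float))[0]
    W=(P-np.array(c['tvec']).ravel())@Rm
    W[d==0]=np.nan
    return im,W
def q(Rm):
    x=R.from_matrix(Rm).as_quat(); return [x[3],x[0],x[1],x[2]]
def st():
    s=env.get_state(); print('t',round(s['time'],2),'tcp',np.round(s['tcp_pos'],4),'F',np.round(s['force'],1),'op',round(s['opening'],4),'q',np.round(s['qpos'],2))
E
python3 - <<'E'
from h import *
for n in ['scene','top']:
    im,W=cloud(n); np.save(n+'.npy',W); cv2.imwrite(f'pics/{n}0.png',im); cv2.imwrite(n+'.png',im)
st()
E
```

```text
t 0.1 tcp [ 0.2969 -0.6056  0.2304] F [ 0.2 -0.1 -0.2] op 0.0852 q [ 1.01  0.48  0.02  1.56 -0.01  1.11 -0.08]
```

View pics/top0.png

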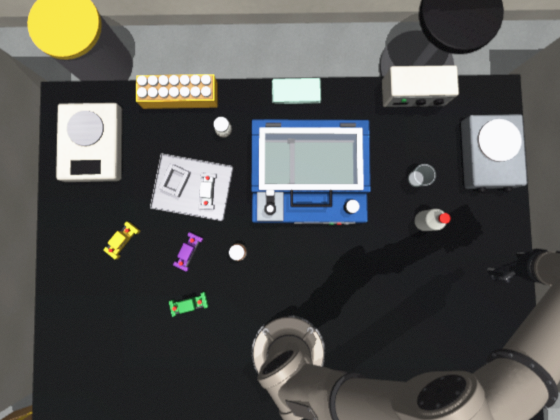

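View pics/scene0.png

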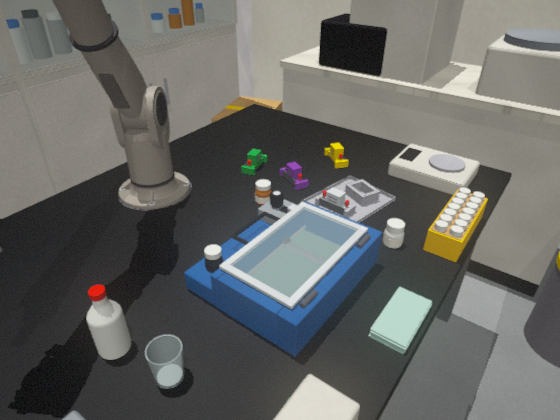

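```bash
cat > m.py <<'E'
from h import *
im=cv2.imread('top.png'); W=np.load('top.npy'); hsv=cv2.cvtColor(im,cv2.COLOR_BGR2HSV)
H,S,V=cv2.split(hsv); z=W[...,2]
box=np.zeros(H.shape,bool); box[110:235,240:380]=1
m=box&(H>100)&(H<125)&(S>120)&(V>60)&(z>.05)&(z<.12)
p=(W[m][:,:2]*1000).astype(np.float32); print(m.sum(),cv2.minAreaRect(p),'zs',np.percentile(z[m],[5,50,95]))
# white frame of hood
m=box&(S<40)&(V>200)&(z>.1)&(z<.13); p=(W[m][:,:2]*1000).astype(np.float32); print('hood',m.sum(),cv2.minAreaRect(p),np.median(z[m]))
for u,v in [(270,197),(270,209),(311,199),(290,165),(352,206),(237,252),(222,127),(430,220),(175,180)]: print(u,v,np.round(W[v,u],3))
b=np.zeros(H.shape,bool); b[165:215,193:222]=1
m=b&((H<8)|(H>172))&(S>120)&(V>80); n,l,s,c=cv2.connectedComponentsWithStats(m.astype(np.uint8))
for i in range(1,n): print('red',s[i],np.round(W[l==i].mean(0),4))
m=b&(z>.055)&(z<.08); p=(W[m][:,:2]*1000).astype(np.float32); print('grip',m.sum(),cv2.minAreaRect(p),np.median(z[m]))
E
python3 m.py; python3 - <<'E'
import cv2
im=cv2.imread('top.png'); cv2.imwrite('pics/c0.png',cv2.resize(im[110:240,145:385],None,fx=3.3,fy=3.3,interpolation=2))
E
```

```text
3954 ((601.321044921875, -81.68046569824219), (381.1257019042969, 330.2724914550781), 88.8365707397461) zs [0.05608257 0.06345642 0.10831031]
hood 1962 ((589.7594604492188, -82.0400390625), (335.8452453613281, 285.25341796875), 88.87874603271484) 0.1175359020948665
270 197 [0.515 0.049 0.094]
270 209 [0.472 0.049 0.141]
311 199 [ 0.509 -0.086  0.06 ]
290 165 [ 0.613 -0.016  0.117]
352 206 [ 0.478 -0.209  0.118]
237 252 [0.34  0.159 0.072]
222 127 [0.753 0.204 0.071]
430 220 [ 0.429 -0.452  0.121]
175 180 [0.59  0.377 0.001]
red [206 176   3   4   8] [0.5893 0.2588 0.047 ]
red [204 201   4   4  11] [0.5058 0.2651 0.0456]
grip 169 ((548.7030029296875, 263.9187316894531), (37.103431701660156, 48.077659606933594), 86.09300231933594) 0.0642257993064256
```

View pics/c0.png

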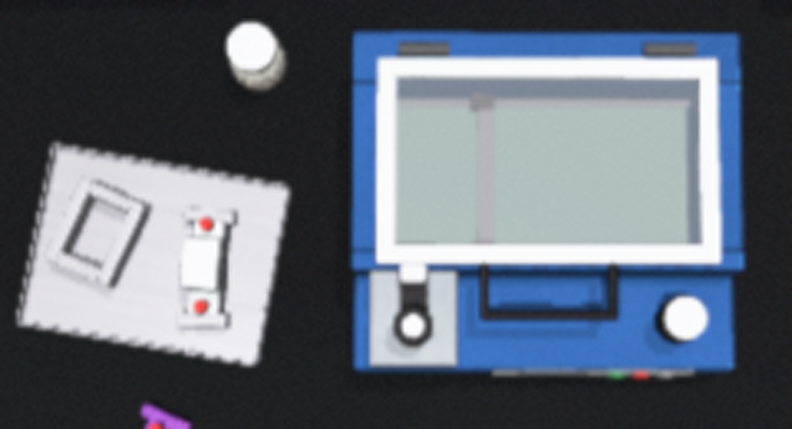

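```bash
cat >> h.py <<'E'
YAW=np.deg2rad(-1.16); C0=np.array([.6113,-.0819,0]); RC=R.from_euler('z',YAW).as_matrix()
def cw(x,y,z): return C0+RC@(np.array([x,y,z])/1000)
def wc(p): return (np.asarray(p)-C0)@RC*1000
def tool(a,jaw,flip=1,yaw=YAW):
    "tilt a deg from down towards +x; jaw 'x' (in xz plane) or 'y'; returns rotmatrix"
    a=np.deg2rad(a); z=np.array([np.sin(a),0,-np.cos(a)])
    y=np.array([np.cos(a),0,np.sin(a)]) if jaw=='x' else np.array([0,1.,0])
    y=y*flip; return R.from_euler('z',yaw).as_matrix()@np.stack([np.cross(y,z),y,z],1)
def handle(th): return 125-250*np.cos(th)-5*np.sin(th), 108+250*np.sin(th)+5*np.cos(th)
def tcp(g,Rm,d=.019): return np.asarray(g)+d*Rm[:,2]
E
python3 - <<'E'
from h import *
def ik(p,Rm):
    s=kin.inverse_kinematics(list(p),q(Rm)); return None if s is None else np.round(s,2)
for f in (1,-1):
  for th,a in [(0,70),(0,60),(0,50),(0,40),(.4,50),(.8,40),(1.187,40),(1.187,30)]:
    x,z=handle(th); Rm=tool(a,'x',f); print(f,th,a,ik(tcp(cw(x,0,z),Rm),Rm))
for f in (1,-1):
  Rm=tool(30,'y',f); print('bed',f,ik(tcp(cw(22.5,20,86),Rm),Rm),ik(tcp(cw(22.5,20,190),Rm),Rm))
  Rm=tool(30,'y',f,np.deg2rad(-4.1)); print('tray',f,ik(tcp([.548,.263,.048],Rm),Rm))
  Rm=tool(0,'y',f); print('knob',f,ik(tcp(cw(-137,130,124),Rm),Rm))
E
```

```text
1 0 70 None
1 0 60 None
1 0 50 None
1 0 40 None
1 0.4 50 None
1 0.8 40 [ 0.59  0.03 -0.55  2.23 -0.    0.18  0.03]
1 1.187 40 [ 0.58  0.12 -0.58  2.02  0.18  0.33 -0.14]
1 1.187 30 [ 0.55  0.17 -0.57  1.89  0.17  0.59 -0.13]
-1 0 70 None
-1 0 60 None
-1 0 50 None
-1 0 40 None
-1 0.4 50 None
-1 0.8 40 [-1.3  -0.3   1.21  2.31  0.97  0.35  2.3 ]
-1 1.187 40 [-1.19  0.19  1.41  2.1  -0.76  0.4  -2.39]
-1 1.187 30 [-1.06  0.29  1.34  1.97 -0.64  0.66 -2.54]
bed 1 [ 0.32  0.51 -0.39  2.13  1.59  0.19  0.03] [ 0.54  0.37 -0.65  2.06  0.8   0.34  0.83]
tray 1 [-0.94  0.57  0.26  2.19  1.45  0.24 -0.66]
knob 1 [ 0.42  0.45 -0.79  2.08  0.45  0.78  0.9 ]
bed -1 [ 0.89  0.85 -1.19  2.1   1.65  0.72 -2.91] [-0.07  0.3   0.08  2.1  -0.05  0.22 -1.55]
tray -1 [-0.93  0.57  0.23  2.18  1.45  0.25  2.49]
knob -1 [ 0.08  0.36 -0.38  2.1   0.2   0.71 -2.02]
```

```bash
python3 - <<'E'
from h import *
for f in (1,-1):
  for th in (0,.1,.2,.4,.6,.8,1.0,1.19):
    x,z=handle(th); o=[]
    for a in range(-10,50,5):
      Rm=tool(a,'x',f); s=kin.inverse_kinematics(list(tcp(cw(x,0,z),Rm)),q(Rm)); o.append('.' if s is None else '%d'%a)
    print(f,th,' '.join(o))
for th,a in [(0,15),(.3,20),(.6,25),(.9,30),(1.19,30)]:
    x,z=handle(th);Rm=tool(a,'x',1); print(np.round(kin.inverse_kinematics(list(tcp(cw(x,0,z),Rm)),q(Rm)) ,2))
E
```

```text
1 0 -10 -5 0 5 10 15 20 25 . . . .
1 0.1 -10 -5 0 5 10 15 20 25 30 . . .
1 0.2 -10 -5 0 5 10 15 20 25 30 . . .
1 0.4 -10 -5 0 5 10 15 20 25 30 35 . .
1 0.6 -10 -5 0 5 10 15 20 25 30 35 . .
1 0.8 -10 -5 0 5 10 15 20 25 30 35 40 .
1 1.0 -10 -5 0 5 10 15 20 25 30 35 40 .
1 1.19 -10 -5 0 5 10 15 20 25 30 35 40 45
-1 0 -10 -5 0 5 10 15 20 25 . . . .
-1 0.1 -10 -5 0 5 10 15 20 25 30 . . .
-1 0.2 -10 -5 0 5 10 15 20 25 30 . . .
-1 0.4 -10 -5 0 5 10 15 20 25 30 35 . .
-1 0.6 -10 -5 0 5 10 15 20 25 30 . . .
-1 0.8 -10 -5 0 5 10 15 20 25 30 . 40 .
-1 1.0 -10 -5 0 5 10 15 20 25 30 35 . .
-1 1.19 -10 -5 0 5 10 15 20 25 30 35 40 45
[ 0.37  0.31 -0.38  2.26  0.33  0.35 -0.3 ]
[ 0.52  0.17 -0.52  2.23  0.21  0.42 -0.18]
[ 0.57  0.09 -0.55  2.16  0.1   0.47 -0.07]
[ 0.57  0.09 -0.55  2.06  0.09  0.49 -0.06]
[ 0.55  0.17 -0.57  1.89  0.17  0.59 -0.13]
```

```bash
python3 - <<'E'
from h import *
s=env.get_state(); p=np.array(s['tcp_pos']); p[2]=.36; env.movel(list(p),velocity=.3)
Rm=tool(15,'x',1); g=cw(-125,0,113); env.grip(.045,f_grip=45)
up=tcp(g,Rm)-.13*Rm[:,2]; env.reach(list(up),q(Rm)); st()
print(env.movel(list(tcp(g,Rm)),velocity=.12,stop_force=12)); st()
E
```

```text
t 3.19 tcp [ 0.4582 -0.0797  0.2206] F [-1.  -0.6  0.6] op 0.0449 q [ 0.57  0.04 -0.53  2.2   0.03  0.64 -0.  ]
False
t 4.42 tcp [ 0.4915 -0.0795  0.0952] F [-0.4 -0.7  0.3] op 0.045 q [ 0.4   0.31 -0.41  2.26  0.36  0.35 -0.32]
```

```bash
python3 - <<'E'
from h import *
env.grip(0.0); st()
for th,a in [(.05,16),(.12,17)]:
    x,z=handle(th); Rm=tool(a,'x'); h=env.movel(list(tcp(cw(x,0,z),Rm)),velocity=.04,rot=q(Rm),stop_force=14); print(h); st()
    if h: break
E
```

```text
t 4.84 tcp [ 0.4882 -0.0797  0.0939] F [-9.2  1.2  7.9] op 0.0084 q [ 0.4   0.31 -0.41  2.26  0.36  0.36 -0.32]
False
t 5.31 tcp [ 0.4891 -0.0797  0.1067] F [-8.   0.  -0.1] op 0.0083 q [ 0.42  0.28 -0.43  2.26  0.34  0.36 -0.3 ]
False
t 5.9 tcp [ 0.4911 -0.0798  0.1246] F [-8.6 -0.4  2.7] op 0.0083 q [ 0.45  0.25 -0.46  2.26  0.3   0.38 -0.27]
```

```bash
python3 - <<'E'
from h import *
im,W=cloud('top'); W0=np.load('top.npy'); cv2.imwrite('pics/t1.png',im)
for v,u in [(130,340),(185,345),(185,330),(160,360),(200,267),(188,270)]: print(np.round(W0[v,u],3),np.round(W[v,u],3))
st()
E
```

```text
[ 0.723 -0.179  0.117] [ 0.722 -0.178  0.121]
[ 0.546 -0.189  0.116] [ 0.542 -0.184  0.144]
[ 0.546 -0.142  0.118] [ 0.544 -0.139  0.138]
[ 0.625 -0.24   0.115] [ 0.621 -0.236  0.134]
[0.505 0.059 0.092] [0.504 0.059 0.102]
[0.54  0.048 0.119] [0.538 0.048 0.14 ]
t 5.95 tcp [ 0.4911 -0.0798  0.1245] F [-8.7  0.2  1.1] op 0.0084 q [ 0.45  0.25 -0.46  2.26  0.3   0.38 -0.27]
```

```bash
python3 - <<'E'
from h import *
for th in list(np.arange(.24,1.18,.118))+[1.2,1.215]:
    a=min(17+(th-.12)*15,30); x,z=handle(th); Rm=tool(a,'x'); h=env.movel(list(tcp(cw(x,0,z),Rm)),velocity=.1 if th<1.1 else .05,rot=q(Rm),stop_force=25 if th<1.1 else 14); print(round(th,2),h); st()
    if h: break
E
```

```text
0.24 False
t 6.4 tcp [ 0.4975 -0.0799  0.1551] F [-7.6  0.3  1.9] op 0.0084 q [ 0.5   0.2  -0.5   2.24  0.24  0.41 -0.2 ]
0.36 False
t 6.84 tcp [ 0.507  -0.0801  0.1839] F [-8.1 -0.6  3.1] op 0.0082 q [ 0.53  0.15 -0.53  2.22  0.18  0.44 -0.15]
0.48 False
t 7.28 tcp [ 0.5201 -0.0803  0.212 ] F [-7.6 -0.4  4.9] op 0.0083 q [ 0.56  0.12 -0.55  2.18  0.13  0.47 -0.1 ]
0.59 False
t 7.72 tcp [ 0.5361 -0.0806  0.2381] F [-9.  -0.8  5.7] op 0.008 q [ 0.57  0.1  -0.55  2.15  0.1   0.49 -0.07]
0.71 False
t 8.17 tcp [ 0.5538 -0.081   0.2608] F [-8.1 -1.4  7.2] op 0.0085 q [ 0.57  0.09 -0.56  2.11  0.09  0.5  -0.06]
0.83 False
t 8.61 tcp [ 0.574  -0.0813  0.2807] F [-2.5 -1.4  4. ] op 0.0082 q [ 0.57  0.09 -0.56  2.07  0.09  0.51 -0.06]
0.95 False
t 9.05 tcp [ 0.5963 -0.0817  0.2982] F [-2.8 -2.9  4.6] op 0.0083 q [ 0.56  0.1  -0.55  2.02  0.1   0.52 -0.07]
1.07 False
t 9.49 tcp [ 0.6207 -0.0821  0.313 ] F [-2.2 -3.1  4.7] op 0.0081 q [ 0.55  0.13 -0.55  1.96  0.13  0.55 -0.09]
1.2 False
t 10.3 tcp [ 0.6503 -0.0827  0.3261] F [-3.1 -2.5  1.5] op 0.0083 q [ 0.52  0.17 -0.54  1.89  0.16  0.59 -0.12]
1.22 False
t 10.55 tcp [ 0.6528 -0.0828  0.327 ] F [-9.5 -1.   6.8] op 0.0082 q [ 0.52  0.17 -0.54  1.88  0.17  0.6  -0.13]
```

```bash
python3 - <<'E'
from h import *
for th in (1.24,1.27,1.30):
    x,z=handle(th); Rm=tool(30,'x'); h=env.movel(list(tcp(cw(x,0,z),Rm)),velocity=.04,rot=q(Rm),stop_force=14); print(th,h); st()
    if h: break
env.grip(.045); st()
p=np.array(env.get_state()['tcp_pos']); env.movel(list(p-.12*Rm[:,2]),velocity=.2)
im,W=cloud('scene'); cv2.imwrite('pics/s2.png',im); np.save('s2.npy',W)
im,W=cloud('top'); cv2.imwrite('t2.png',im); np.save('t2.npy',W)
st()
E
```

```text
1.24 True
t 10.76 tcp [ 0.6526 -0.0828  0.3268] F [-9.4  0.   9.5] op 0.0082 q [ 0.51  0.18 -0.54  1.87  0.17  0.61 -0.13]
t 11.2 tcp [ 0.6527 -0.0839  0.3258] F [ 0.  -0.2  0. ] op 0.0446 q [ 0.51  0.18 -0.54  1.87  0.17  0.61 -0.13]
t 12.05 tcp [ 0.5925 -0.0826  0.4277] F [-0.   0.7  0.5] op 0.0448 q [ 0.6  -0.01 -0.55  1.83 -0.03  0.82  0.04]
```

View pics/s2.png

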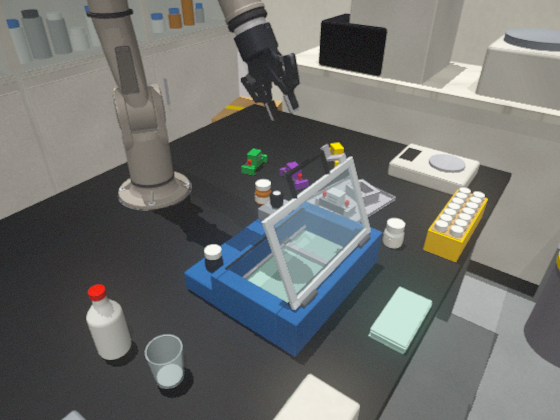

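```bash
python3 - <<'E'
from h import *
Rm=tool(27,'y',1); env.grip(.085,f_grip=40)
env.reach(list(tcp(cw(-70,20,290),Rm)),q(Rm)); st()
im,W=cloud('wrist'); cv2.imwrite('pics/w3.png',im); np.save('w3.npy',W)
E
```

```text
t 13.81 tcp [ 0.5508 -0.0607  0.2737] F [ 0.1 -0.2  0.7] op 0.085 q [ 0.54  0.05 -0.56  2.11  0.09  0.51  1.47]
```

View pics/w3.png

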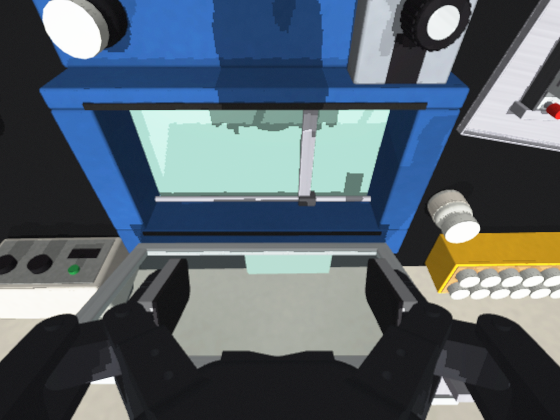

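```bash
python3 - <<'E'
from h import *
W=np.load('w3.npy'); P=wc(W.reshape(-1,3)).reshape(W.shape)
for v in (115,125,140,155,170,185,195,200,204):
    r=P[v,290:330]; b=r[(r[:,2]>49)&(r[:,2]<75)]
    print(v, len(b), np.round(b.min(0),1) if len(b) else'',np.round(b.max(0),1) if len(b) else '', 'bed z',np.round(np.nanmedian(P[v,240:290,2]),1), 'fl left/right edge', np.round(P[v,285],0))
print('rim', [np.round(P[v,u],1) for v,u in [(95,150),(88,440),(215,150),(245,270),(15,440),(93,85)]])
# bed extents in y at row 180
r=P[180]; m=abs(r[:,2]-40)<5; print(np.round(np.nanmin(r[m],0)),np.round(np.nanmax(r[m],0)))
r=P[:,250]; m=abs(r[:,2]-40)<5; print(np.round(np.nanmin(r[m],0)),np.round(np.nanmax(r[m],0)))
im=cv2.imread('top.png'); c=calibration('top'); Rm=cv2.Rodrigues(np.array(c['rvec'],float))[0]; o=-Rm.T@np.array(c['tvec']).ravel()
for u,v in [(288.5,165),(294.5,165)]:
    d=Rm.T@np.array([(u-c['cx'])/c['fx'],(v-c['cy'])/c['fy'],1]); print('topray',np.round(wc(o+d*(.054-o[2])/d[2]),1))
g=im[165,280:302].astype(int).sum(1); print(g)
E
```

```text
115 15 [-32.2  48.4  50.3] [-29.8  63.6  55. ] bed z 40.2 fl left/right edge [-25.  28.  40.]
125 14 [-20.   48.8  52.8] [-18.8  63.6  54.9] bed z 39.8 fl left/right edge [-11.  29.  39.]
140 14 [-0.9 48.8 52.1] [ 1.2 64.2 55.5] bed z 40.0 fl left/right edge [ 9. 29. 39.]
155 13 [20.8 48.8 52.3] [22.3 63.5 54.6] bed z 40.0 fl left/right edge [31. 29. 40.]
170 13 [43.5 48.7 52.8] [45.  64.1 54.7] bed z 39.8 fl left/right edge [55. 30. 40.]
185 11 [68.7 48.7 52.6] [70.1 63.4 54.3] bed z 39.9 fl left/right edge [80. 30. 41.]
195 28 [86.1 48.5 49. ] [91.3 90.5 54.9] bed z 39.8 fl left/right edge [100.  31.  39.]
200 40 [89.  37.2 54.4] [95.9 91.7 61.9] bed z 55.6 fl left/right edge [95. 30. 55.]
204 40 [96.2 37.4 55.1] [102.9  92.3  62.2] bed z 56.3 fl left/right edge [102.  30.  56.]
rim [array([-76.9, -93.1, 105.6]), array([-82.3, 162. , 104.1]), array([  97. , -150.6,   82.7]), array([117.9,  10. , 117. ]), array([-144.5,  125.3,  139. ]), array([ -78.5, -150.1,  105.1])]
[  68. -151.   38.] [ 73. 149.  44.]
[-31. -20.  39.] [ 99. -12.  41.]
topray [12.3 68.1 54. ]
topray [12.4 48.1 54. ]
[558 556 560 554 559 554 558 556 558 544 553 551 551 553 552 556 558 556
 560 557 555 562]
```

```bash
python3 - <<'E'
from h import *
ya=np.deg2rad(-4.1); Rm=tool(27,'y',1,ya); g=np.array([.548,.263,.048])
env.reach(list(tcp(g,Rm)-.13*Rm[:,2]),q(Rm)); st()
im,W=cloud('wrist'); np.save('w4.npy',W); cv2.imwrite('pics/w4.png',im)
hsv=cv2.cvtColor(im,cv2.COLOR_BGR2HSV); H,S,V=cv2.split(hsv); d=np.linalg.norm(W[...,:2]-g[:2],axis=-1)<.085
m=d&((H<8)|(H>172))&(S>120)&(V>80); n,l,s,c=cv2.connectedComponentsWithStats(m.astype(np.uint8))
for i in range(1,n):
    if s[i][4]>30: print('red',s[i],np.round(W[l==i].mean(0),4), np.round(np.median(W[l==i],0),4))
m=d&(W[...,2]>.058)&(W[...,2]<.075); p=(W[m][:,:2]*1000).astype(np.float32); print(m.sum(),cv2.minAreaRect(p),np.median(W[m][:,2]))
E
```

```text
t 15.34 tcp [0.4983 0.2657 0.1471] F [-0.3 -0.7 -0.3] op 0.0851 q [-0.16  0.37 -0.76  2.15  1.09  0.72 -0.2 ]
red [271 144  16  25 330] [0.5025 0.2656 0.0439] [0.5012 0.2657 0.0469]
red [272 234  12   4  38] [0.5914 0.2591 0.0479] [0.5913 0.2591 0.0479]
1996 ((546.3816528320312, 262.7230224609375), (36.07612609863281, 51.23664093017578), 85.88960266113281) 0.06376404370330668
```

View pics/w4.png

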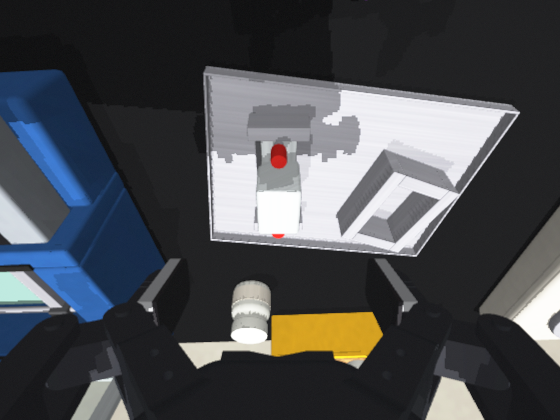

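```bash
python3 - <<'E'
from h import *
ya=np.deg2rad(-4.1); Rm=tool(27,'y',1,ya); g=np.array([.5464,.2627,.048])
env.movel(list(tcp(g,Rm)-.03*Rm[:,2]),velocity=.2)
print(env.movel(list(tcp(g,Rm)),velocity=.08,stop_force=10)); st()
env.grip(0,f_grip=70); st(); p0=np.array(env.get_state()['tcp_pos'])
env.movel(list(p0+[0,0,.05]),velocity=.1); st()
env.movel(list(p0+[-.03,0,.20]),velocity=.2); st()
E
```

```text
False
t 16.57 tcp [0.5549 0.2623 0.0316] F [-0.7 -0.3  0.2] op 0.0846 q [-0.23  0.63 -0.61  2.12  1.46  0.66 -0.47]
t 17.07 tcp [0.555  0.2624 0.0316] F [-3.4 -0.4  6.5] op 0.0355 q [-0.23  0.63 -0.61  2.12  1.46  0.66 -0.47]
t 17.73 tcp [0.5546 0.2617 0.0807] F [-0.4  0.8 -4.4] op 0.0351 q [-0.19  0.54 -0.65  2.1   1.29  0.67 -0.31]
t 18.65 tcp [0.5246 0.2615 0.2301] F [-0.5  0.9 -3.8] op 0.0351 q [-0.04  0.27 -0.83  2.04  0.84  0.79  0.11]
```

```bash
python3 - <<'E'
from h import *
Rm=tool(27,'y',1)
env.reach(list(tcp(cw(-75,15,240),Rm)),q(Rm)); st()
for x,z in [(22.5,165),(22.5,120),(22.5,86)]:
    s=kin.inverse_kinematics(list(tcp(cw(x,15,z),Rm)),q(Rm)); print(None if s is None else np.round(s,2))
im,W=cloud('wrist'); cv2.imwrite('pics/w5.png',im); P=wc(W.reshape(-1,3)).reshape(W.shape); np.save('P5.npy',P)
g=np.array([-75,15,240]); print(wc(np.array(env.get_state()['tcp_pos'])-.019*Rm[:,2]))
E
```

```text
t 19.9 tcp [ 0.5452 -0.0643  0.2226] F [-0.2  0.2 -3.2] op 0.0355 q [ 0.51  0.12 -0.54  2.19  0.19  0.39  1.38]
[ 0.37  0.38 -0.44  2.05  0.59  0.31  1.02]
[ 0.28  0.45 -0.34  2.09  0.76  0.21  0.84]
[ 0.33  0.52 -0.4   2.1   1.16  0.21  0.47]
[-74.89571283  16.67011509 239.65445048]
```

View pics/w5.png

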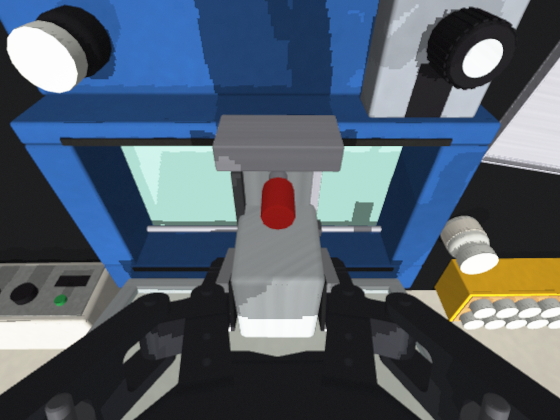

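```bash
python3 - <<'E'
from h import *
P=np.load('P5.npy')
for u,v in [(222,140),(250,140),(310,140),(338,140),(225,118),(335,120),(220,165),(338,165),(240,315),(240,290),(275,330),(315,325),(244,240),(316,240)]: print(u,v,np.round(P[v,u],1))
m=np.zeros(P.shape[:2],bool); m[112:173,210:348]=1; m&=P[...,2]>180
p=P[m]; print('near cheek',np.round(np.percentile(p,[1,99],axis=0),1))
# line fit of front face: x vs y
f=m&(P[...,2]>np.percentile(p[:,2],5))&(np.indices(m.shape)[0]>148); a=P[f]; print('front face slope x/y', np.polyfit(a[:,1],a[:,0],1))
m=np.zeros(P.shape[:2],bool); m[225:300,238:322]=1; m&=P[...,2]>225; a=P[m]; A=np.c_[a[:,0],a[:,1],np.ones(len(a))]; print('top plane',np.linalg.lstsq(A,a[:,2],rcond=None)[0])
E
```

```text
222 140 [-134.7   -5.3  215.7]
250 140 [-134.2    5.2  214.8]
310 140 [-134.6   28.2  215.3]
338 140 [-134.6   38.9  215.3]
225 118 [-134.6   -6.5  197.8]
335 120 [-134.6   40.   199.4]
220 165 [-124.9   -7.   218.1]
338 165 [-126.3   39.4  220. ]
240 315 [-7.280e+01 -1.000e-01  2.547e+02]
240 290 [-94.3   1.7 255.6]
275 330 [-59.5  14.9 255.3]
315 325 [-63.6  32.8 254.8]
244 240 [-99.1   2.  235.2]
316 240 [-98.7  32.  234.7]
near cheek [[-135.1   -8.1  194.9]
 [-118.9   40.2  220.3]]
front face slope x/y [-7.82996487e-03 -1.27685955e+02]
top plane [ 1.26305549e+00 -1.35744834e-03  3.68657944e+02]
```

```bash
cat >> h.py <<'E'
def gp():
    s=env.get_state(); Rm=R.from_quat(np.roll(s['orientation'],-1)).as_matrix(); return wc(np.array(s['tcp_pos'])-.019*Rm[:,2])
E
python3 - <<'E'
from h import *
Rm=tool(27,'y',1); ok=False
for x,z,v in [(-40,225,.15),(22.5,170,.12),(22.5,110,.1),(22.5,90,.05)]:
    ok=env.movel(list(tcp(cw(x,17,z),Rm)),velocity=v,rot=q(Rm),stop_force=10); print(ok,np.round(gp(),1)); st()
    if ok: break
E
```

```text
False [-40.   18.5 224.4]
t 20.36 tcp [ 0.5803 -0.0628  0.2075] F [-0.4 -0.2 -3.3] op 0.0354 q [ 0.44  0.2  -0.5   2.13  0.3   0.38  1.28]
False [ 22.2  17.  170.4]
t 21.2 tcp [ 0.6424 -0.0655  0.1535] F [-0.3 -0.2 -3.2] op 0.0353 q [ 0.3   0.36 -0.36  2.06  0.48  0.3   1.12]
False [ 22.7  17.1 110.3]
t 21.95 tcp [ 0.643  -0.0654  0.0934] F [ 0.3  0.  -3.7] op 0.0353 q [ 0.2   0.45 -0.24  2.1   0.7   0.17  0.89]
False [22.9 16.8 90.7]
t 22.5 tcp [ 0.6432 -0.0657  0.0738] F [-0.5 -0.4 -4.4] op 0.0354 q [ 0.25  0.49 -0.3   2.1   1.02  0.17  0.58]
```

```bash
python3 - <<'E'
from h import *
Rm=tool(27,'y',1)
print(env.movel(list(tcp(cw(22.5,17,88.3),Rm)),velocity=.03,rot=q(Rm),stop_force=4),np.round(gp(),1)); st()
z=gp()[2]
print(env.movel(list(tcp(cw(22.5,28,z),Rm)),velocity=.01,rot=q(Rm),stop_force=2.5),np.round(gp(),1)); st(); print(env.get_state()['qpos'][5])
E
```

```text
False [22.8 17.  88.8]
t 22.75 tcp [ 0.6431 -0.0655  0.0719] F [ 0.1  0.3 -3. ] op 0.0353 q [ 0.25  0.5  -0.31  2.1   1.05  0.17  0.56]
True [21.5 23.3 87.6]
t 23.47 tcp [ 0.6418 -0.0592  0.0706] F [-0.5  0.4 -3.8] op 0.0351 q [ 0.23  0.5  -0.3   2.11  1.06  0.17  0.54]
0.17136770968547607
```

```bash
python3 - <<'E'
from h import *
Rm=tool(27,'y',1); x,y,z=gp()
print(env.movel(list(tcp(cw(22.5,y+4,88),Rm)),velocity=.008,rot=q(Rm),stop_force=4),np.round(gp(),1)); st()
im,W=cloud('wrist'); cv2.imwrite('pics/w6.png',im[60:360,130:430]); P=wc(W.reshape(-1,3)).reshape(W.shape); np.save('P6.npy',P)
E
```

```text
True [20.6 23.4 86.6]
t 23.81 tcp [ 0.6409 -0.0591  0.0696] F [-0.2 -0.8  3.6] op 0.0351 q [ 0.23  0.5  -0.29  2.11  1.06  0.17  0.53]
```

View pics/w6.png

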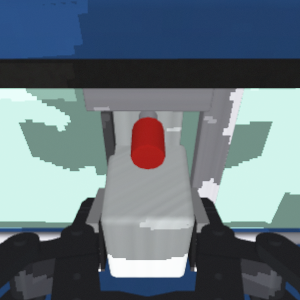

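```bash
python3 - <<'E'
from h import *
P=np.load('P6.npy')
for v in (150,155,160,163,167,175,185,200,220,240):
    print(v,[(u,*np.round(P[v,u],0).astype(int)) for u in range(306,362,4)] if v in(155,185,220) else '')
for v in (150,155,160,164):
    r=P[v]; print(v,[(u,*np.round(P[v,u],1)) for u in (208,212,216,220,224,334,338,340,342,344,346,348,352)])
E
```

```text
150 
155 [(306, np.int64(-34), np.int64(34), np.int64(66)), (310, np.int64(-35), np.int64(35), np.int64(67)), (314, np.int64(-34), np.int64(37), np.int64(66)), (318, np.int64(-35), np.int64(39), np.int64(66)), (322, np.int64(-34), np.int64(40), np.int64(66)), (326, np.int64(-34), np.int64(42), np.int64(66)), (330, np.int64(-35), np.int64(43), np.int64(66)), (334, np.int64(-35), np.int64(45), np.int64(66)), (338, np.int64(-35), np.int64(46), np.int64(66)), (342, np.int64(-34), np.int64(48), np.int64(65)), (346, np.int64(-27), np.int64(52), np.int64(54)), (350, np.int64(-27), np.int64(54), np.int64(55)), (354, np.int64(-27), np.int64(56), np.int64(55)), (358, np.int64(-26), np.int64(58), np.int64(52))]
160 
163 
167 
175 
185 [(306, np.int64(-16), np.int64(35), np.int64(62)), (310, np.int64(-15), np.int64(37), np.int64(61)), (314, np.int64(2), np.int64(42), np.int64(40)), (318, np.int64(1), np.int64(44), np.int64(41)), (322, np.int64(2), np.int64(47), np.int64(40)), (326, np.int64(1), np.int64(49), np.int64(41)), (330, np.int64(-7), np.int64(48), np.int64(51)), (334, np.int64(-10), np.
[... 3566 characters left out ...]
, np.float64(39.9)), (216, np.float64(-29.7), np.float64(-1.4), np.float64(65.1)), (220, np.float64(-30.8), np.float64(0.6), np.float64(66.7)), (224, np.float64(-30.7), np.float64(2.1), np.float64(66.6)), (334, np.float64(-30.2), np.float64(45.4), np.float64(65.7)), (338, np.float64(-31.0), np.float64(46.7), np.float64(66.9)), (340, np.float64(-30.3), np.float64(47.7), np.float64(65.9)), (342, np.float64(-21.9), np.float64(51.5), np.float64(54.0)), (344, np.float64(-20.9), np.float64(52.8), np.float64(52.6)), (346, np.float64(-22.0), np.float64(53.2), np.float64(54.2)), (348, np.float64(-21.3), np.float64(54.4), np.float64(53.2)), (352, np.float64(-22.1), np.float64(55.8), np.float64(54.4))]
```

```bash
python3 - <<'E'
from h import *
Rm=tool(27,'y',1); x,y,z=gp()
env.movel(list(tcp(cw(24,y-.5,89),Rm)),velocity=.02,rot=q(Rm)); print(np.round(gp(),1)); st()
for i in range(8):
    y+=.5
    h=env.movel(list(tcp(cw(24,y,89),Rm)),velocity=.006,rot=q(Rm)); print(h,np.round(y,1),np.round(gp(),2)); st()
    if env.get_state()['force'][1]<-3: break
E
```

```text
[23.4 22.7 88.3]
t 24.31 tcp [ 0.6438 -0.0599  0.0713] F [ 1.   1.  -4.5] op 0.0354 q [ 0.24  0.5  -0.31  2.1   1.05  0.18  0.54]
False 23.9 [23.62 23.48 88.68]
t 24.62 tcp [ 0.644  -0.0591  0.0717] F [-1.1 -1.6 -4.3] op 0.0352 q [ 0.24  0.5  -0.3   2.1   1.06  0.18  0.54]
False 24.4 [23.61 23.57 88.72]
t 24.88 tcp [ 0.644  -0.059   0.0718] F [-1.5 -3.3 -4.5] op 0.0353 q [ 0.23  0.5  -0.3   2.1   1.06  0.18  0.54]
```

```bash
python3 - <<'E'
from h import *
Rm=tool(27,'y',1)
for z in np.arange(88.4,84,-.5):
    h=env.movel(list(tcp(cw(23.3,24.3,z),Rm)),velocity=.01,rot=q(Rm))
    f=env.get_state()['force']; print(round(z,1),np.round(gp(),2),np.round(f,1))
    if f[2]>-1.5: break
E
```

```text
88.4 [23.57 23.56 88.65] [ 0.  -4.9 -3.2]
87.9 [23.64 23.59 88.26] [ 0.9 -5.5 -2.1]
87.4 [23.68 23.6  87.78] [-0.6 -4.4 -1.5]
86.9 [23.75 23.61 87.33] [ 0.8 -6.  -0.8]
```

```bash
python3 - <<'E'
from h import *
Rm=tool(27,'y',1)
for z in np.arange(86.5,83.5,-.4):
    h=env.movel(list(tcp(cw(23.0,23.9,z),Rm)),velocity=.01,rot=q(Rm))
    f=env.get_state()['force']; print(round(z,1),np.round(gp(),2),np.round(f,1))
    if f[2]>2.5: break
env.dwell(.2)
x,y,z=gp(); Rn=tool(27,'y',1)
env.grip(.05); st(); env.dwell(.2); print(np.round(gp(),2))
env.grip(.075); st()
E
```

```text
86.5 [23.63 23.57 86.97] [ 1.6 -5.3 -1.8]
86.1 [23.56 23.61 86.53] [ 1.4 -5.  -1.7]
85.7 [23.56 23.6  86.51] [-1.6 -4.8  2.6]
t 27.12 tcp [ 0.6438 -0.057   0.0691] F [-0.5 -0.5  1.7] op 0.0497 q [ 0.24  0.5  -0.31  2.1   1.11  0.17  0.49]
[23.09 24.39 85.73]
t 27.68 tcp [ 0.6434 -0.0587  0.0688] F [ 0.2 -0.2 -0.4] op 0.0748 q [ 0.24  0.5  -0.31  2.1   1.11  0.17  0.49]
```

```bash
python3 - <<'E'
from h import *
Rm=tool(27,'y',1); p=np.array(env.get_state()['tcp_pos'])
print(env.movel(list(p-.06*Rm[:,2]),velocity=.1,stop_force=8))
p=tcp(cw(-75,20,290),Rm)
env.movel(list(p),velocity=.2,rot=q(Rm)); st()
im,W=cloud('wrist'); cv2.imwrite('pics/w7.png',im); P=wc(W.reshape(-1,3)).reshape(W.shape); np.save('P7.npy',P)
m=(abs(P[...,2]-102)<4)&(P[...,0]>-40)&(P[...,0]<90)&(abs(P[...,1])<80)
print('block',m.sum(),cv2.minAreaRect(P[m][:,:2].astype(np.float32)))
m=(abs(P[...,2]-66)<2.0)&(P[...,0]>-60)&(P[...,0]<95)&(P[...,1]<52)&(P[...,1]>-20)
for a,b in [(-60,-25),(60,95)]:
    k=m&(P[...,0]>a)&(P[...,0]<b); print('cheek',k.sum(),np.round(np.percentile(P[k],[1,99],axis=0),1) if k.any() else '')
for v in range(115,200,12):
    r=P[v]; k=(r[:,2]>50)&(r[:,2]<56.5)&(r[:,1]>47)&(r[:,1]<80); print(v,np.round(r[k].min(0),1) if k.any() else '',np.round(r[k].max(0),1) if k.any() else '')
E
```

```text
False
t 29.42 tcp [ 0.5451 -0.0607  0.2723] F [ 0.2  0.4 -0.1] op 0.0752 q [ 0.98  0.09 -1.01  2.11  0.19  0.52  1.4 ]
block 1102 ((23.169219970703125, 23.358257293701172), (35.93174743652344, 50.26306915283203), 89.90896606445312)
cheek 440 [[-36.6  -0.6  64.2]
 [-25.3  47.5  67.3]]
cheek 71 [[71.1 -1.2 64.5]
 [82.2 47.4 66.9]]
115  
127 [-24.7  49.7  52.6] [-23.2  63.5  55.4]
139 [-8.5 48.5 53. ] [-7.8 63.7 54.2]
151 [ 7.7 48.4 50.8] [10.3 64.  54.7]
163 [25.4 49.  52.9] [26.6 64.1 54.6]
175 [44.2 48.8 53. ] [45.5 63.1 54.6]
187 [64.5 48.5 53.1] [65.7 63.2 54.5]
199 [86.3 49.7 52.5] [88.  72.1 54.3]
```

View pics/w7.png

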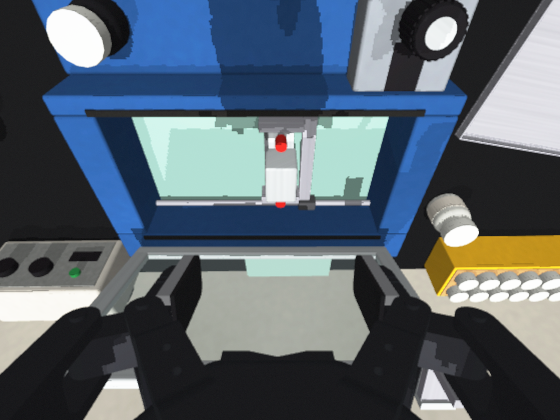

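```bash
python3 - <<'E'
from h import *
W0=np.load('s2.npy'); im,W=cloud('scene')
for n,A in (('before',W0),('now',W)):
    P=wc(A.reshape(-1,3)); P=P[(P[:,2]>130)&(P[:,2]<300)&(abs(P[:,1])<165)&(P[:,0]>20)&(P[:,0]<130)]
    print(n,len(P),'hood angle',np.median(np.arctan2(P[:,2]-113,125-P[:,0])))
    print([np.round(A[v,u],3) for v,u in [(270,283),(185,340),(215,362)]])
st(); job.job_done()
E
```

```text
before 8040 hood angle 1.2256021296559791
[array([ 0.706, -0.244,  0.198]), array([0.684, 0.009, 0.259]), array([0.724, 0.063, 0.162])]
now 8041 hood angle 1.2256680303402083
[array([ 0.705, -0.243,  0.197]), array([0.684, 0.008, 0.259]), array([0.724, 0.063, 0.162])]
t 29.52 tcp [ 0.5451 -0.0603  0.272 ] F [-0.6  0.   0.2] op 0.0748 q [ 0.98  0.09 -1.01  2.11  0.19  0.52  1.4 ]
the job is handed in; nothing more can be done
```

The job is done and handed in at 29.5 s of robot time. The hood was free, so I left the knob alone. I raised the hood to its stop, took the red-capped applicator from the tray, slid it gently against the push bar, lowered it onto the bed and let go.

**Applicator:** in the last wrist picture its centre is at coater x 23.2, y 23.4 mm. That is 0.7 mm from mid-bar, assuming the bar is centred on the bed, since its near end was never in view. It is within about 0.1° of square, and the gap to the bar is about 0.1 mm, near the limit of what the camera can measure.

**Push bar:** its face reads y 48.5 mm, where it was before. The side force while seating the applicator peaked at about 6 N, against the 9 N that would slide the bar.

**Hood:** it stayed up and did not move between the two checks. The lift ended on a firm stop with the handle about 343 mm above the bench, against 342 mm expected. My rough camera estimate gave 1.226 rad rather than 1.187. It uses points on the pane's outer face and is biased, so I relied on the handle height and the felt stop.

**Robot and surroundings:** joint 6 came very close to its lower limit (0.171 against 0.17) during the placing, which pulled the tool a millimetre or two off line. I corrected for that before letting go. The robot is clear of everything. I moved nothing else on purpose, but did not measure each bystander again.

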